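Prove the clamp screw of a bench pressure vessel

ROBOT

A 6-joint arm with a two-finger parallel gripper is mounted at the origin on the work surface. World frame = base frame: x ahead of the robot, y to its left, z up, the work surface at z = 0. Lengths are in mm, angles in rad, forces in N, time in s.
With the tool pointing down it reaches from about 275 to 750 mm from the base axis. Payload 10.2 kg.
Tool frame: the origin (TCP) lies at the very end of the fingers, on their centre line; the grasp point (between the pads) lies 19 mm behind it; z points along the fingers, y is the line along which they close (so a half turn about z gives the same grasp; the last joint's range is limited). The gripper opens to 85 mm and grips with 20 to 120 N. Pads are 22 mm wide; open, the fingers measure 114 mm over their backs; the gripper's body (76 mm by 85 mm) begins 54 mm behind the grasp point. The pads swing forward as they close: fully open they stand 13 mm farther back than shut.
Start: joints at [-1.522, 0.313, 1.498, -0, 1.331, -0.223], TCP at [140.931, -505.736, 193.994] pointing down, gripper open.
Joint ranges: [-2.94, 2.94], [-0.97, 2.17], [0.19, 2.56], [-1.23, 4.37], [0.02, 3.11], [-2.88, 2.88]. Speed limits (rad/s): [2.39, 2.39, 3.01, 3.14, 3.14, 3.14].

INTERFACE

Orientations are given as a unit quaternion [w, x, y, z].
In Python, from rig import ctrl, vision gives the robot as it stands. The module is installed in compiled form; this text tells all that it offers.
- The arm moves only by the tool play_rows, never from a script. Its arguments are lists of equal length, an entry for each row: "translation": the shift along the tool's x, y, z in m, a list of three; "rotation": the turn, a rotation vector about the tool's x, y, z in rad, a list of three; "gripper": the gripper's target within -1 to 1 (shut at 1, half-way at 0, fully open at -1). A call has 1 to 10 rows; each row is the pose to reach, as a shift and turn from the pose commanded when the call began, along the tool's axes at that moment; what a row does not reach only later rows make up. A row lasts 1/8 s, in which the tool goes at most 62.5 mm and 10.7 degrees, less where a joint would pass 70% of its speed; a pose out of reach is approached as far as the arm can. A call with a gripper value outside its range is refused whole. The fingers move at their own pace and stop on an object; "force" is the grip in N (left out, the last holds). Time passes only in rows, so rows that repeat a pose let the fingers close. It gives the time, the measured TCP pose, the force, the opening and the grip force at its end, in the units of the state.
- ctrl.sense(): the state, without advancing time (a new reading comes with each control period).
- vision.capture(name): name is "scene" or "top"; returns a dict with "pixels" (480x640x3 uint8, red, green, blue), "vfov" (degrees; the focal length in pixels is half the picture's height over the tangent of half this angle, whatever the lens; pixels are square), "cx", "cy" (the principal point, pixels), "rvec" (rotation vector, rad) and "tvec" (3), from world to camera coordinates, as OpenCV has them. Camera axes: x right, y down, z forward; pixel columns grow to the right and rows downward; lengths in mm; the calibration is good to about 2 mm. A picture is of the moment at which its call begins. There is no depth.
- ctrl.finish_job(): hands the job in; it is judged then, once.
The state is a dict: "time_s": time; "joints": joint angles; "dq": joint speeds; "tau": joint torques, N m; "eef_pos": TCP position; "ee_rot": TCP orientation; "force": force on the tool from outside, world axes, zero at the start; "wrist_torque": the same for the moment, N m; "grip_width": opening from 0.0 (shut) to 1.0 (fully open); "grip_force": force on a finger pad.
Only numpy, scipy, OpenCV 4.12 (cv2) and the standard library are available. Lean on these libraries where they do the work, as an engineer would, in place of code of your own. Each camera call takes 0.05 s, during which the arm holds its last target. There are 200 camera calls.

TASK

Before the pressure vessel is used, prove that its clamp screw holds: swing the screw's lever clockwise (seen from above) until it meets the drive peg, press on firmly to about 1 newton metre (some 11 newtons at the handle) for at least two seconds, and never so hard that the screw itself turns or the lever is overloaded. Then bring the lever back until it gently touches its rest peg, let go of it, and leave everything else on the bench where it is.

Things in the scene. Friction and masses are not known exactly. Their poses are not given: they have to be found in the camera images.
- vessel: aluminium bench pressure vessel, fixed to the bench, 150 mm across at the foot, with a dark steel yoke over its lid whose two legs stand at its own +y and -y, 90 mm from axis to outside; yoke top 143 mm above the bench. Origin: centre of its underside, z up. A vertical clamp screw stands in the middle of the yoke; its lever always sticks out on the vessel's +x half.
- axis (a point): point on the clamp screw's vertical axis, on top of the lever's hub, 182 mm above the bench. The screw's head is a steel disc 90 mm across, top 157 mm above the bench, carrying two upright pegs. The screw is tight: it needs about 2 N m to turn it, either way; it must not turn.
- rest_peg (a point): centre of the top of the rest peg: 10 mm thick upright pin, 36 mm from the axis, top 181 mm above the bench, fixed to the screw's head on the anticlockwise side of the lever. It shows whether the screw has turned.
- drive_peg (a point): centre of the top of the drive peg, a like pin, 36 mm from the axis, on the clockwise side of the lever. The lever swings freely (drag about 1 N at the handle) between the two pegs, some 60 to 80 degrees, until its flank strikes one of them and bites; the bore is worn, so where it bites shifts by up to 4 mm at the handle either way from one start to the next and has to be felt.
- handle (a point): mid-grip of the lever's handle: a grey upright round post 20 mm thick, standing from 169 to 223 mm above the bench (this point at 203 mm), its axis 90 mm from the screw's axis. It is the end of a flat spring-steel bar, 16 mm wide, whose top is at 169 mm. The post can be pinched or pushed from above in any direction; the post does not spin.
- park_spot (a point): where the handle's mid-grip stands when the unloaded lever just touches the rest peg, true to about 4 mm for the same wear (90 mm from the axis; moves only if the screw turns)
- flex (a joint): elastic bend of the lever bar about the screw's axis, rad: positive when the handle is pressed clockwise against the drive peg, negative when pressed against the rest peg. The torque is 40 N m per rad (1 N m = 0.025 rad, about 2.3 mm at the handle, 11 N at the handle); springs back to 0. A single reading scatters by about 0.01 rad, so the force at the wrist tells more. The lever is overloaded above 1.7 N m clockwise or 0.8 N m anticlockwise.
- wash_bottle: white plastic bottle with red cap, 64 mm across, 150 mm tall, stands beside the vessel; origin at the centre of its base
- beaker: open glass beaker, 72 mm across, 95 mm tall, stands on the vessel's other side; origin at the centre of its base
- spanner: steel open-end spanner, 150 mm long, lying flat between the robot and the vessel; origin under its middle
- flask: conical glass flask, 82 mm across, 113 mm tall; origin at the centre of its base
- bulb: rubber pipette bulb standing on its end, 48 mm across, 75 mm tall; origin at the centre of its base
- jar: small brown glass jar, 60 mm across, 75 mm tall; origin at the centre of its base
- gasket: black rubber sealing ring lying flat, 90 mm across, 8 mm high; origin at its centre, underneath
There are look-alikes about, which are no part of the job. What is shaped like the vessel but purple is not meant.

How it is judged (in metres and radians):
On the way:
1. the lever is loaded against the drive peg with 0.7 to 1.4 N m, and kept so for 1.5 s, while the screw stays put (value of joint flex between 0.0175 and 0.035 rad and distance of drive_peg from where it was at the start of the episode below 0.002 m), for 1.5 s.
At the end, for the whole second after the job is handed in: The lever has been proved and is back at its rest peg: its handle within 12 mm of the park spot, unloaded (bend under 0.01 rad either way); the screw has not turned (drive peg within 2 mm of where it was) and the seven loose things are within 30 mm of where they were (horizontal distance between handle and park_spot below 0.012 m and value of joint flex between -0.01 and 0.01 rad and not (distance of drive_peg from where it was at the start of the episode above 0.002 m) and distance of each of wash_bottle, beaker, spanner, flask, bulb, jar, gasket from where it was at the start of the episode below 0.03 m); the robot touches nothing.
It fails at once if the screw was turned (a peg moved more than 2 mm) (distance of drive_peg from where it was at the start of the episode above 0.002 m).
It fails at once if the lever was overloaded clockwise (over 1.7 N m) (value of joint flex above 0.0425 rad).
It fails at once if the lever was pressed hard against its rest peg (over 0.8 N m) (value of joint flex below -0.02 rad).
It fails at once if a bystander was pushed more than 30 mm (distance of any of wash_bottle, beaker, spanner, flask, bulb, jar, gasket from where it was at the start of the episode above 0.03 m).
It also fails if it takes over 70 s, if anything falls off the work surface, if the arm or the gripper's body presses on something with over 40 N, if the wrist force passes 120 N, or if a joint passes its speed limit or range.

## Working session

There is one attempt and no reset: what is moved stays moved. The work goes in short steps, Python scripts to look and compute and a tool call to move; the robot and the scene stay as the last step left them, time stands still between calls to the robot, and variables do not carry over. Pictures are saved under pics/ and viewed, at most 10 in all, crops included, and the job is handed in when it is done.

Besides the shell and the picture viewer there is one more tool, called after "Request:" as name(argument=value, ...) on one line, values as JSON. play_rows: Moves the arm, as the interface text tells. Its arguments: {"type":"object","properties":{"translation":{"type":"array"},"rotation":{"type":"array"},"gripper":{"type":"array"},"force":{"type":"number"}},"required":["translation","rotation","gripper"]}

```bash
mkdir -p pics; cat > h.py <<'E'
import numpy as np, cv2
from rig import ctrl, vision
def cap(n):
    c=vision.capture(n); c["pixels"]=np.array(c["pixels"]); return c
def save(c,f,box=None,s=1):
    p=c["pixels"]
    if box: p=p[box[1]:box[3],box[0]:box[2]]
    p=cv2.resize(p,None,fx=s,fy=s,interpolation=cv2.INTER_CUBIC)
    cv2.imwrite("pics/"+f,p[:,:,::-1])
def cam(c):
    R=cv2.Rodrigues(np.array(c["rvec"],float))[0]; t=np.array(c["tvec"],float).ravel()
    f=240/np.tan(np.radians(c["vfov"])/2); return R,t,f
def ray(c,u,v,z):
    R,t,f=cam(c); o=-R.T@t; d=R.T@np.array([(u-c["cx"])/f,(v-c["cy"])/f,1.])
    return o+d*(z-o[2])/d[2]
def proj(c,P):
    R,t,f=cam(c); q=R@np.array(P,float)+t
    return np.array([c["cx"]+f*q[0]/q[2],c["cy"]+f*q[1]/q[2]])
E
python3 - <<'E'
from h import *
for n in("scene","top"):
    c=cap(n); save(c,n+"0.png"); R,t,f=cam(c); print(n,-R.T@t,f,c["cx"],c["cy"],R[2])
    np.save(n+"0.npy",c,allow_pickle=True)
print(ctrl.sense())
E
```

```text
scene [1117.62073595  480.46513023 1371.33090764] 609.1761328197233 313.0201801655838 238.00441830308614 [-0.45715937 -0.32664379 -0.8272298 ]
top [ 127.94558528   20.82587845 1768.01698112] 520.9259913926433 320.6884592927178 236.6477117186234 [ 0.19404173 -0.00949278 -0.98094735]
{'time_s': 0.1, 'joints': array([-1.52237531e+00,  3.13365013e-01,  1.49832126e+00, -5.68720181e-06,
        1.33102358e+00, -2.23371408e-01]), 'dq': array([ 0.00047234, -0.00093888, -0.00145035, -0.00237881,  0.0012761 ,
        0.00055132]), 'tau': array([ 2.62247093e-03, -4.12907445e+01, -2.60143304e+01, -2.22775311e-04,
        3.07395079e-03,  1.04302845e-05]), 'eef_pos': array([ 140.92882586, -505.4587627 ,  193.52219294]), 'ee_rot': array([-5.56703979e-04,  9.90780066e-01,  1.35478964e-01,  4.60499073e-05]), 'force': array([-0.51449102, -0.07515839, -0.05138698]), 'wrist_torque': array([ 0.0037506 ,  0.04853308, -0.03626836]), 'grip_force': 0.0, 'grip_width': 1.0008718830438361}
```

View pics/scene0.png

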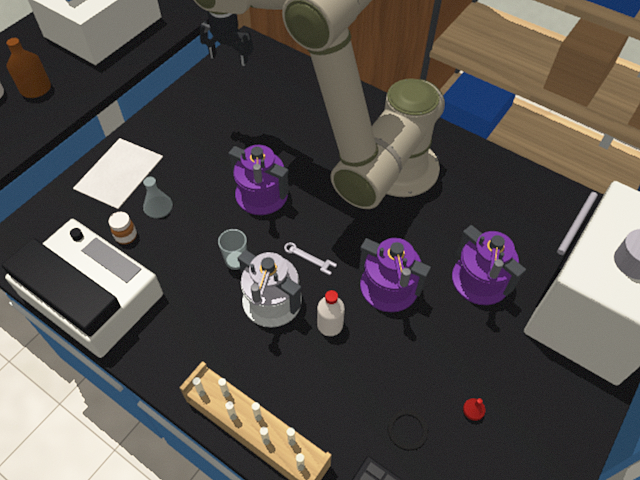

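View pics/top0.png

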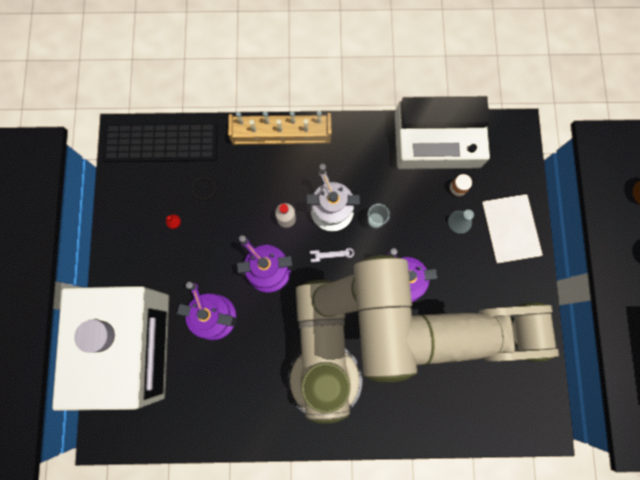

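The silver vessel is at scene (270,287) / top (333,203). Three purple look-alikes stand at scene (261,180), (392,272) and (487,267), or top (412,278), (267,268) and (211,316). I choose the silver one. The bottle is at top (286,214) and the beaker at (378,215). Next is a close crop of both views.

```bash
python3 - <<'E'
from h import *
a=np.load("scene0.npy",allow_pickle=True).item();b=np.load("top0.npy",allow_pickle=True).item()
A=cv2.resize(a["pixels"][235:330,225:325],(400,380),interpolation=cv2.INTER_CUBIC)
B=cv2.resize(b["pixels"][150:245,280:380],(400,380),interpolation=cv2.INTER_CUBIC)
cv2.imwrite("pics/crop.png",np.hstack([A,B])[:,:,::-1])
E
```

```text
(no output)
```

View pics/crop.png

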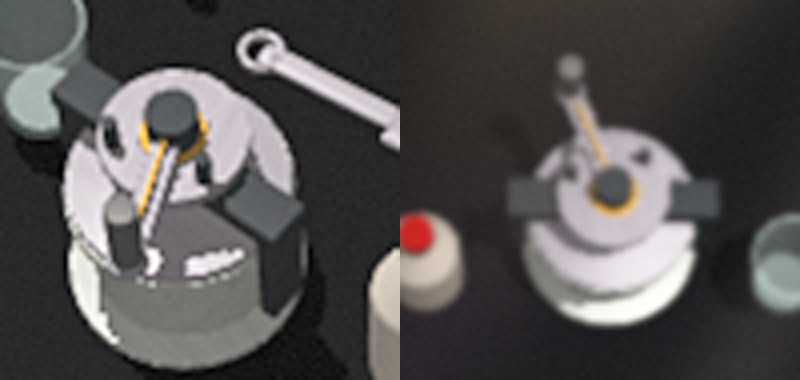

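The crops show the lever with its grey post, scene (255,286) / top (323,166). The dark hub is at scene (268,260) / top (333,196). The two pegs are at scene (253,266), (276,275) and top (323,191), (340,189).

```bash
cat > m.py <<'E'
from h import *
from scipy.optimize import least_squares
def tri(a,pa,b,pb):
    g=lambda X:np.r_[proj(a,X)-pa,proj(b,X)-pb]
    s=least_squares(g,[400,0,180]); return s.x,s.fun
E
python3 - <<'E'
from m import *
a=np.load("scene0.npy",allow_pickle=True).item();b=np.load("top0.npy",allow_pickle=True).item()
for n,z,pa,pb in [("hub",182,(267.9,260.2),(333.2,196.2)),("post",223,(255,286.4),(322.8,166.5)),("pegA",181,(252.5,266),(322.8,190.5)),("pegB",181,(275.7,275),(340.2,188.5))]:
    print(n,ray(a,*pa,z)[:2].round(1),ray(b,*pb,z)[:2].round(1),*[x.round(1) for x in tri(a,pa,b,pb)])
# bottle cap, beaker
print("cap",ray(b,284,209,150)[:2],ray(a,331.5,296,150)[:2]," beaker rim",ray(b,379,212,95)[:2],ray(a,233,241,95)[:2])
for i,(x) in enumerate([(378,205),(291,264)]): pass
# yoke ends
print("yoke", ray(b,280+133/4,150+197/4,143)[:2], ray(b,280+295/4,150+199/4,143)[:2])
E
```

```text
hub [570.9 -38. ] [571.1 -36.1] [571.3 -36.9 183.2] [ 0.2  0.   0.3 -0.2]
post [658.8  -1.8] [655.6  -4.3] [657.   -4.  218.2] [-0.1 -0.  -0.1  0.1]
pegA [603.3 -57.5] [590.5  -3.6] [603.5 -33.3 197.4] [ 7.7  1.5  9.5 -5.6]
pegB [5.915e+02 3.000e-01] [596.2 -58.8] [586.3 -28.7 152.5] [-7.9 -1.6 -9.7  5.6]
cap [539.90844636 121.03222812] [548.25059548 125.08588518]  beaker rim [ 539.07170093 -189.56408237] [ 536.84609325 -182.81414483]
yoke [572.70651799  27.08267347] [ 569.13397584 -103.55061641]
```

Request:
play_rows(translation=[[0,0,-0.06],[0,0,-0.1],[0.632,-0.345,-0.1],[0.632,-0.345,-0.1],[0.632,-0.345,-0.1],[0.632,-0.345,-0.1],[0.632,-0.345,-0.1],[0.632,-0.345,-0.1],[0.632,-0.345,-0.1],[0.632,-0.345,-0.1]], rotation=[[0,0,0],[0,0,0],[0,0,-0.094],[0,0,-0.094],[0,0,-0.094],[0,0,-0.094],[0,0,-0.094],[0,0,-0.094],[0,0,-0.094],[0,0,-0.094]], gripper=[0.06,0.06,0.06,0.06,0.06,0.06,0.06,0.06,0.06,0.06])

```text
time_s: 1.35
eef_pos: [500.5, -155.4, 293.8]
ee_rot: [-0.0, 0.983, 0.182, -0.0]
force: [0.8, -0.8, 0.5]
grip_width: 0.475
grip_force: 0.0
```

Request:
play_rows(translation=[[0.06,-0.026,0],[0.12,-0.051,0],[0.18,-0.077,0],[0.18,-0.077,0],[0.18,-0.077,0]], rotation=[[0,0,0],[0,0,0],[0,0,0],[0,0,0],[0,0,0]], gripper=[0.06,0.06,0.06,0.06,0.06])

```text
time_s: 1.98
eef_pos: [639.8, -20.8, 293.4]
ee_rot: [-0.0, 0.983, 0.182, -0.001]
force: [0.7, -0.4, 0.5]
grip_width: 0.473
grip_force: 0.0
```

```bash
python3 - <<'E'
from h import *
a=cap("scene");b=cap("top")
A=cv2.resize(a["pixels"][220:330,205:325],(480,440),interpolation=cv2.INTER_CUBIC)
B=cv2.resize(b["pixels"][140:250,280:360],(320,440),interpolation=cv2.INTER_CUBIC)
cv2.imwrite("pics/c2.png",np.hstack([A,B])[:,:,::-1])
s=ctrl.sense();print(s["eef_pos"],s["ee_rot"],s["force"],s["grip_width"],s["time_s"])
E
```

```text
[639.3391455  -21.90340513 294.30967161] [ 1.29674365e-04  9.83431365e-01  1.81280814e-01 -1.08208265e-05] [-0.30117315 -0.09661144 -0.35776618] 0.4734006378771773 2.075
```

View pics/c2.png

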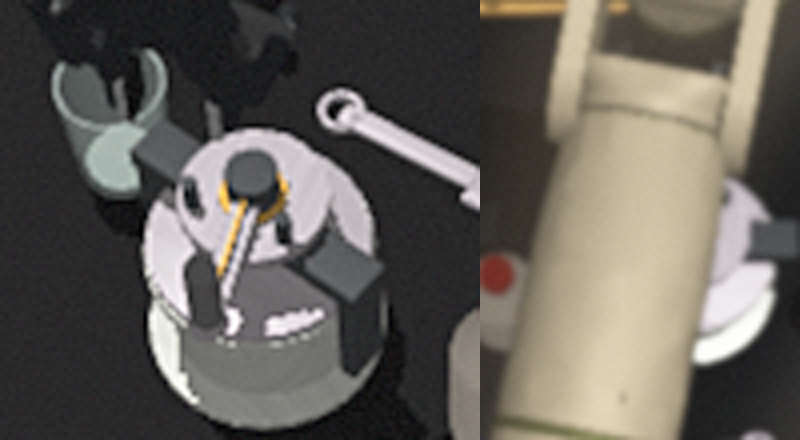

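The picture shows the open gripper above and behind the post; the lever has not moved and the top camera is blocked by the arm. I shift over the post, then descend.

Request:
play_rows(translation=[[0.023,-0.01,0],[0.023,-0.01,0],[0.023,-0.01,0.03],[0.023,-0.01,0.05],[0.023,-0.01,0.065],[0.023,-0.01,0.08],[0.023,-0.01,0.095],[0.023,-0.01,0.11],[0.023,-0.01,0.11]], rotation=[[0,0,0],[0,0,0],[0,0,0],[0,0,0],[0,0,0],[0,0,0],[0,0,0],[0,0,0],[0,0,0]], gripper=[0.06,0.06,0.06,0.06,0.06,0.06,0.06,0.06,0.06])

```text
time_s: 3.2
eef_pos: [657.3, -3.2, 182.6]
ee_rot: [-0.0, 0.983, 0.182, -0.001]
force: [0.0, 0.4, -0.1]
grip_width: 0.471
grip_force: 0.0
```

```bash
python3 - <<'E'
from h import *
a=cap("scene")
save(a,"c3.png",(205,220,325,320),5)
s=ctrl.sense();print(s["eef_pos"],s["ee_rot"],s["force"],s["wrist_torque"],s["time_s"])
E
```

```text
[657.75016051  -3.24638644 183.72160081] [-1.00326773e-04  9.83314318e-01  1.81914460e-01 -2.65085135e-04] [-0.31375968  0.33388824  0.88116762] [-0.02484766  0.00094734  0.03746204] 3.25
```

View pics/c3.png

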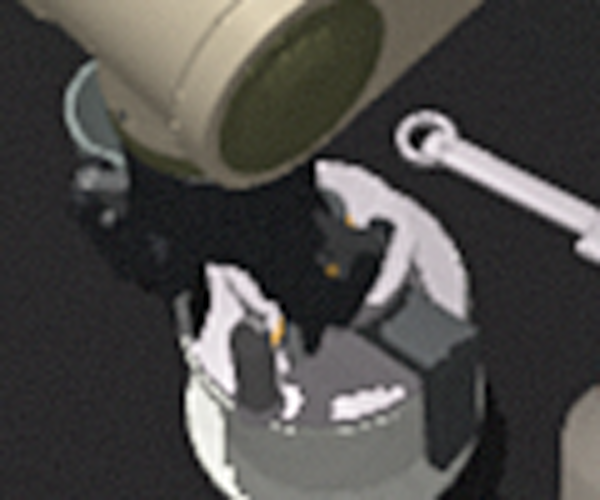

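Request:
play_rows(translation=[[0,0,0],[0,0,0],[0,0,0],[0,0,0],[0,0,0],[0,0,0]], rotation=[[0,0,0],[0,0,0],[0,0,0],[0,0,0],[0,0,0],[0,0,0]], gripper=[0.3,0.5,0.6,0.6,0.6,0.6], force=20)

```text
time_s: 4.0
eef_pos: [658.1, -3.2, 184.3]
ee_rot: [0.0, 0.983, 0.182, 0.0]
force: [-0.3, 1.0, 4.0]
grip_width: 0.201
grip_force: 1.7
```

```bash
python3 - <<'E'
from h import *
a=np.load("scene0.npy",allow_pickle=True).item()
C=np.array([571,-37,0.]);
for s in(-20,0,20): print(s,(proj(a,[657.5+s*.358,-3.2-s*.934,184])-[205,220])*5)
s=ctrl.sense();print(s)
E
```

```text
-20 [299.47419893 381.92217487]
0 [256.29674881 371.98925096]
20 [213.29977566 362.09784558]
{'time_s': 4.0, 'joints': array([-1.82608131e-01,  6.23475670e-01,  1.05296425e+00,  1.83518487e-04,
        1.46424788e+00,  1.02225245e+00]), 'dq': array([-0.00097156,  0.00231753, -0.00032555, -0.00035229,  0.00040983,
        0.00042598]), 'tau': array([-7.60884639e-01, -5.36560285e+01, -2.53479230e+01, -3.04122241e-01,
        2.30146106e-01,  1.22831290e-02]), 'eef_pos': array([658.05282906,  -3.19886711, 184.32503711]), 'ee_rot': array([7.65225188e-05, 9.83309687e-01, 1.81939131e-01, 4.55146378e-04]), 'force': array([-0.29857481,  1.02349789,  3.95326949]), 'wrist_torque': array([ 0.17258622, -0.18536571,  0.02191837]), 'grip_force': 1.7253221408464015, 'grip_width': 0.2007803736007673}
```

Request:
play_rows(translation=[[0,0,0],[0,0,0],[0,0,0]], rotation=[[0,0,0],[0,0,0],[0,0,0]], gripper=[0.8,0.8,0.8])

```text
time_s: 4.38
eef_pos: [658.0, -3.4, 184.2]
ee_rot: [0.0, 0.983, 0.182, 0.0]
force: [1.8, -0.2, 4.7]
grip_width: 0.099
grip_force: 2.2
```

```bash
python3 - <<'E'
from h import *
a=cap("scene")
save(a,"c4.png",(215,230,315,320),6)
for z in (169,184,223):print(z,(proj(a,[658,-3.3,z])-[215,230])*6)
print(proj(a,[650,-7,184])*6-np.array([215,230])*6)
E
```

```text
169 [249.64789368 406.7349245 ]
184 [246.50090464 387.21856977]
223 [238.0414335  334.75634728]
[252.12056168 366.67191131]
```

View pics/c4.png

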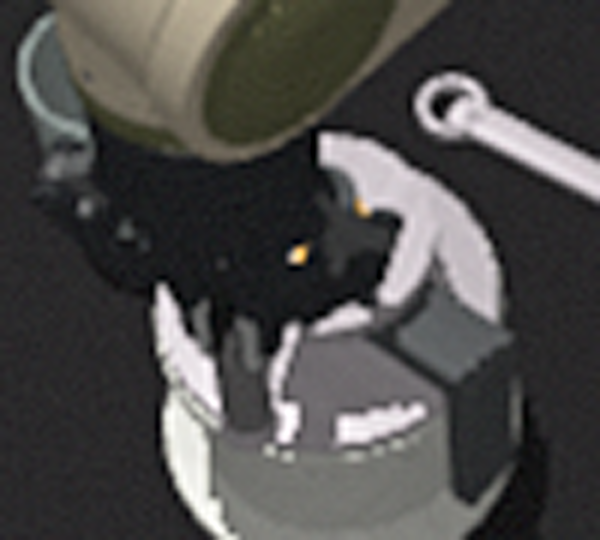

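```bash
python3 - <<'E'
from h import *
a=np.load("scene0.npy",allow_pickle=True).item()
for z in(185,192,200):
  print(z,ray(a,268,291,z),ray(a,242,282,z), 'shut left tip',ray(a,215+205/6,230+345/6,z))
s=ctrl.sense();print(s["force"],s["wrist_torque"],s["eef_pos"],s["grip_force"],s["grip_width"])
# top-view of post/hub again
b=cap("top"); 
E
```

```text
185 [636.01618983  13.12137019 185.        ] [651.63389414 -48.58211158 185.        ] shut left tip [653.34037875 -26.59166001 185.        ]
192 [638.85791957  15.87895351 192.        ] [654.3834709  -45.46044404 192.        ] shut left tip [656.07988632 -23.59974814 192.        ]
200 [642.1056107  19.0304773 200.       ] [657.52584434 -41.89282399 200.        ] shut left tip [659.21075211 -20.18042028 200.        ]
[ 2.56205259 -0.2471271   5.50693531] [-0.07782616 -0.33181986  0.01076906] [657.98339171  -3.40868141 184.16611885] 2.2856968827545643 0.10067794226114488
```

Request:
play_rows(translation=[[0,0.004,0],[0,0.008,0],[0,0.012,0],[0,0.012,0]], rotation=[[0,0,0],[0,0,0],[0,0,0],[0,0,0]], gripper=[0.8,0.8,0.8,0.8])

```text
time_s: 4.97
eef_pos: [662.1, -14.9, 183.8]
ee_rot: [-0.0, 0.983, 0.182, -0.0]
force: [0.5, 0.3, 4.3]
grip_width: 0.097
grip_force: 2.1
```

```bash
python3 - <<'E'
from h import *
a=cap("scene")
save(a,"c5.png",(215,230,315,320),6)
s=ctrl.sense();print(s["force"],s["wrist_torque"],s["eef_pos"],s["grip_force"],s["grip_width"])
E
```

```text
[-0.81159323  0.70111964  4.58337345] [ 0.01684568  0.02399945 -0.03586352] [662.02948157 -14.762583   183.85309454] 2.014761809259653 0.09748278133316435
```

View pics/c5.png

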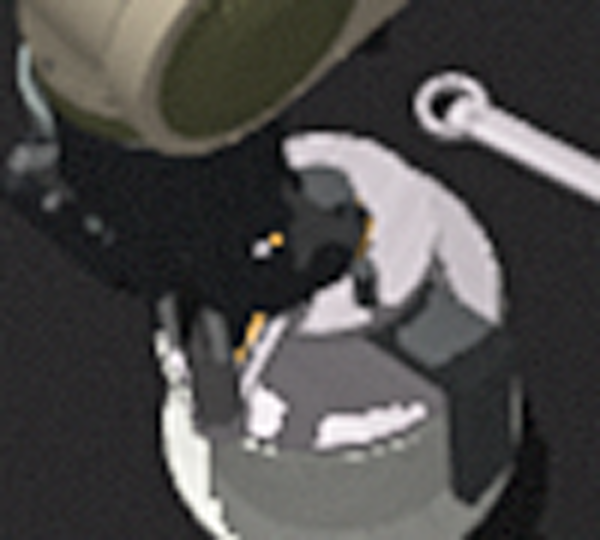

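The post moved with the gripper, crop (247,400) to (215,400), so it is held. Next I swing along the arc.

```bash
cat > arc.py <<'E'
import sys
from h import *
# arc.py phi0 r phis... : rows from cmd pose at hub angle phi0 (tool x angle a0)
C=np.array([571,-37.])
def rows(p0,a0,phis,r=None,mm=None):
    d=np.array(p0[:2])-C; f0=np.degrees(np.arctan2(d[1],d[0])); r=r or np.hypot(*d)
    a=np.radians(a0); T=np.array([[np.cos(a),np.sin(a)],[np.sin(a),-np.cos(a)]])
    for f in phis:
        q=np.radians(f); t=T@(C+r*np.array([np.cos(q),np.sin(q)])-p0[:2])
        print([*(t/1000).round(4),0],[0,0,round(-np.radians(f-f0),4)],f)
s=ctrl.sense(); q=s["ee_rot"]; a0=np.degrees(2*np.arctan2(q[2],q[1])); p=s["eef_pos"]
d=p[:2]-C; print("phi",np.degrees(np.arctan2(d[1],d[0])),"r",np.hypot(*d),"a",a0,"F",s["force"])
rows(p,a0,[float(x) for x in sys.argv[1:]])
E
python3 arc.py 10 6 3 0 -3 -6 -10 -15
```

```text
phi 13.727813958044651 r 93.70629237370284 a 20.942978962230058 F [-0.81159323  0.70111964  4.58337345]
[np.float64(-0.001), np.float64(0.006), 0] [0, 0, np.float64(0.0651)] 10.0
[np.float64(-0.0024), np.float64(0.0124), 0] [0, 0, np.float64(0.1349)] 6.0
[np.float64(-0.0038), np.float64(0.0171), 0] [0, 0, np.float64(0.1872)] 3.0
[np.float64(-0.0054), np.float64(0.0217), 0] [0, 0, np.float64(0.2396)] 0.0
[np.float64(-0.0073), np.float64(0.0263), 0] [0, 0, np.float64(0.292)] -3.0
[np.float64(-0.0094), np.float64(0.0307), 0] [0, 0, np.float64(0.3443)] -6.0
[np.float64(-0.0126), np.float64(0.0364), 0] [0, 0, np.float64(0.4141)] -10.0
[np.float64(-0.0171), np.float64(0.0432), 0] [0, 0, np.float64(0.5014)] -15.0
```

Request:
play_rows(translation=[[-0.0005,0.003,0],[-0.001,0.006,0],[-0.0017,0.009,0],[-0.0024,0.0124,0],[-0.0031,0.015,0],[-0.0038,0.0171,0],[-0.0046,0.0195,0],[-0.0054,0.0217,0],[-0.0054,0.0217,0]], rotation=[[0,0,0.033],[0,0,0.065],[0,0,0.1],[0,0,0.135],[0,0,0.162],[0,0,0.187],[0,0,0.214],[0,0,0.24],[0,0,0.24]], gripper=[0.8,0.8,0.8,0.8,0.8,0.8,0.8,0.8,0.8])

```text
time_s: 6.15
eef_pos: [664.8, -36.9, 183.9]
ee_rot: [0.0, 0.998, 0.063, -0.0]
force: [-2.0, 0.8, 2.4]
grip_width: 0.1
grip_force: 1.3
```

```bash
python3 arc.py -2 -4 -6 -8 -10 -12 -14
```

```text
phi 0.059324179735283936 r 93.77136525664748 a 7.169960170200606 F [-1.96627355  0.75026232  2.39405767]
[np.float64(-0.0005), np.float64(0.0033), 0] [0, 0, np.float64(0.0359)] -2.0
[np.float64(-0.0011), np.float64(0.0066), 0] [0, 0, np.float64(0.0708)] -4.0
[np.float64(-0.0017), np.float64(0.0098), 0] [0, 0, np.float64(0.1058)] -6.0
[np.float64(-0.0025), np.float64(0.0129), 0] [0, 0, np.float64(0.1407)] -8.0
[np.float64(-0.0035), np.float64(0.0161), 0] [0, 0, np.float64(0.1756)] -10.0
[np.float64(-0.0045), np.float64(0.0192), 0] [0, 0, np.float64(0.2105)] -12.0
[np.float64(-0.0056), np.float64(0.0223), 0] [0, 0, np.float64(0.2454)] -14.0
```

Request:
play_rows(translation=[[-0.0003,0.0017,0],[-0.0005,0.0033,0],[-0.0008,0.005,0],[-0.0011,0.0066,0],[-0.0014,0.0082,0],[-0.0017,0.0098,0],[-0.0017,0.0098,0]], rotation=[[0,0,0.018],[0,0,0.036],[0,0,0.053],[0,0,0.071],[0,0,0.088],[0,0,0.106],[0,0,0.106]], gripper=[0.8,0.8,0.8,0.8,0.8,0.8,0.8])

```text
time_s: 7.02
eef_pos: [664.4, -46.8, 184.0]
ee_rot: [0.0, 1.0, 0.01, 0.0]
force: [-1.8, 1.4, 1.7]
grip_width: 0.097
grip_force: 1.3
```

```bash
python3 arc.py -8 -9 -10 -11 -12
```

```text
phi -5.978079642097369 r 93.90875193582184 a 1.110019276871231 F [-1.82018742  1.39841037  1.74249259]
[np.float64(-0.0005), np.float64(0.0033), 0] [0, 0, np.float64(0.0353)] -8.0
[np.float64(-0.0007), np.float64(0.0049), 0] [0, 0, np.float64(0.0527)] -9.0
[np.float64(-0.001), np.float64(0.0065), 0] [0, 0, np.float64(0.0702)] -10.0
[np.float64(-0.0014), np.float64(0.0081), 0] [0, 0, np.float64(0.0876)] -11.0
[np.float64(-0.0017), np.float64(0.0097), 0] [0, 0, np.float64(0.1051)] -12.0
```

Request:
play_rows(translation=[[-0.0002,0.0015,0],[-0.0004,0.003,0],[-0.0004,0.003,0]], rotation=[[0,0,0.016],[0,0,0.032],[0,0,0.032]], gripper=[0.8,0.8,0.8])

```text
time_s: 7.4
eef_pos: [664.0, -49.8, 184.0]
ee_rot: [0.0, 1.0, -0.006, 0.0]
force: [-2.3, 1.6, 2.1]
grip_width: 0.099
grip_force: 1.3
```

Request:
play_rows(translation=[[-0.0002,0.0015,0],[-0.0004,0.003,0],[-0.0004,0.003,0]], rotation=[[0,0,0.016],[0,0,0.032],[0,0,0.032]], gripper=[0.8,0.8,0.8])

```text
time_s: 7.78
eef_pos: [663.6, -52.8, 184.0]
ee_rot: [0.0, 1.0, -0.022, 0.0]
force: [-1.9, 1.1, 3.7]
grip_width: 0.101
grip_force: 1.3
```

Request:
play_rows(translation=[[-0.0004,0.0015,0],[-0.0007,0.003,0],[-0.0007,0.003,0]], rotation=[[0,0,0.016],[0,0,0.032],[0,0,0.032]], gripper=[0.8,0.8,0.8])

```text
time_s: 8.15
eef_pos: [662.8, -55.7, 184.1]
ee_rot: [0.0, 0.999, -0.038, 0.0]
force: [-0.7, 0.6, 2.6]
grip_width: 0.104
grip_force: 1.5
```

Request:
play_rows(translation=[[-0.0004,0.0015,0],[-0.0007,0.003,0],[-0.0007,0.003,0]], rotation=[[0,0,0.016],[0,0,0.032],[0,0,0.032]], gripper=[0.8,0.8,0.8])

```text
time_s: 8.52
eef_pos: [662.0, -58.7, 184.2]
ee_rot: [0.0, 0.999, -0.054, 0.0]
force: [1.3, 0.5, 3.8]
grip_width: 0.098
grip_force: 1.9
```

Request:
play_rows(translation=[[-0.0003,0.0015,0],[-0.0005,0.003,0],[-0.0005,0.003,0]], rotation=[[0,0,0.016],[0,0,0.032],[0,0,0.032]], gripper=[0.8,0.8,0.8])

```text
time_s: 8.9
eef_pos: [661.1, -61.7, 184.1]
ee_rot: [0.0, 0.998, -0.07, 0.0]
force: [1.2, 0.9, 3.9]
grip_width: 0.104
grip_force: 2.2
```

Request:
play_rows(translation=[[-0.0003,0.0015,0],[-0.0005,0.003,0],[-0.0005,0.003,0]], rotation=[[0,0,0.016],[0,0,0.032],[0,0,0.032]], gripper=[0.8,0.8,0.8])

```text
time_s: 9.28
eef_pos: [660.2, -64.6, 184.1]
ee_rot: [0.0, 0.996, -0.086, 0.0]
force: [2.1, 0.5, 3.6]
grip_width: 0.101
grip_force: 2.5
```

Request:
play_rows(translation=[[0,0.0015,0],[-0.0001,0.003,0],[-0.0001,0.003,0]], rotation=[[0,0,0.016],[0,0,0.032],[0,0,0.032]], gripper=[0.8,0.8,0.8])

```text
time_s: 9.65
eef_pos: [659.4, -67.4, 183.9]
ee_rot: [-0.0, 0.995, -0.102, -0.0]
force: [2.0, 0.5, 4.5]
grip_width: 0.103
grip_force: 2.2
```

Request:
play_rows(translation=[[0,0.0015,0],[-0.0001,0.003,0],[-0.0001,0.003,0]], rotation=[[0,0,0.016],[0,0,0.032],[0,0,0.032]], gripper=[0.8,0.8,0.8])

```text
time_s: 10.02
eef_pos: [658.6, -70.0, 183.8]
ee_rot: [-0.0, 0.993, -0.118, -0.0]
force: [-0.4, 2.0, 2.7]
grip_width: 0.096
grip_force: 1.7
```

Request:
play_rows(translation=[[-0.0001,0.001,0],[-0.0002,0.002,0],[-0.0002,0.002,0]], rotation=[[0,0,0.01],[0,0,0.022],[0,0,0.022]], gripper=[0.8,0.8,0.8])

```text
time_s: 10.4
eef_pos: [658.1, -72.2, 184.0]
ee_rot: [-0.0, 0.992, -0.129, -0.0]
force: [-0.3, 2.9, 3.6]
grip_width: 0.099
grip_force: 1.8
```

Request:
play_rows(translation=[[-0.0001,0.001,0],[-0.0002,0.002,0],[-0.0002,0.002,0]], rotation=[[0,0,0.01],[0,0,0.022],[0,0,0.022]], gripper=[0.8,0.8,0.8])

```text
time_s: 10.78
eef_pos: [657.4, -74.1, 184.0]
ee_rot: [0.0, 0.99, -0.14, 0.0]
force: [0.6, 1.7, 4.8]
grip_width: 0.1
grip_force: 1.8
```

Still only drag, so I keep going.

Request:
play_rows(translation=[[-0.0001,0.0015,0],[-0.0003,0.003,0],[-0.0003,0.003,0]], rotation=[[0,0,0.016],[0,0,0.032],[0,0,0.032]], gripper=[0.8,0.8,0.8])

```text
time_s: 11.15
eef_pos: [656.3, -77.0, 184.0]
ee_rot: [0.0, 0.988, -0.156, 0.0]
force: [0.9, 2.8, 2.8]
grip_width: 0.096
grip_force: 1.9
```

Request:
play_rows(translation=[[-0.0001,0.001,0],[-0.0002,0.002,0],[-0.0002,0.002,0]], rotation=[[0,0,0.01],[0,0,0.022],[0,0,0.022]], gripper=[0.8,0.8,0.8])

```text
time_s: 11.52
eef_pos: [655.5, -78.7, 184.0]
ee_rot: [0.0, 0.986, -0.166, 0.0]
force: [0.8, 1.6, 4.5]
grip_width: 0.098
grip_force: 1.9
```

Request:
play_rows(translation=[[-0.0001,0.0015,0],[-0.0003,0.003,0],[-0.0003,0.003,0]], rotation=[[0,0,0.016],[0,0,0.032],[0,0,0.032]], gripper=[0.8,0.8,0.8])

```text
time_s: 11.9
eef_pos: [654.2, -81.5, 184.0]
ee_rot: [0.0, 0.983, -0.182, -0.0]
force: [1.2, 2.5, 3.8]
grip_width: 0.097
grip_force: 1.8
```

```bash
python3 - <<'E'
from h import *
a=cap("scene")
save(a,"c6.png",(215,230,315,320),6)
E
```

```text
(no output)
```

View pics/c6.png

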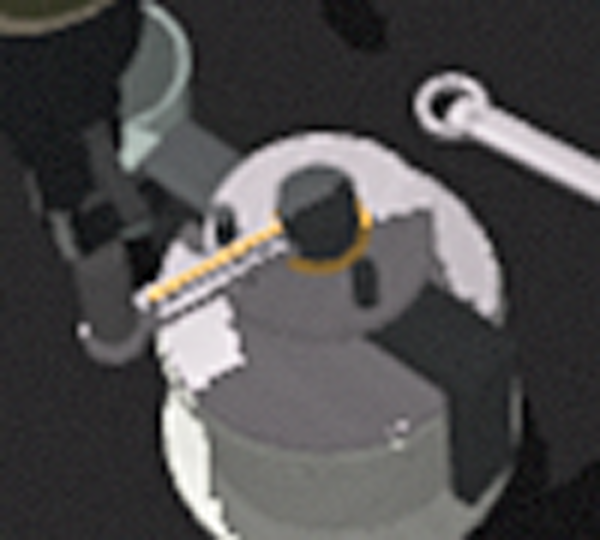

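The picture shows the post held at crop (110,320) and the bar approaching the drive peg at (226,230), with a small gap left.

Request:
play_rows(translation=[[-0.0001,0.0012,0],[-0.0003,0.0025,0],[-0.0003,0.0025,0]], rotation=[[0,0,0.013],[0,0,0.027],[0,0,0.027]], gripper=[0.8,0.8,0.8])

```text
time_s: 12.32
eef_pos: [653.0, -83.8, 184.0]
ee_rot: [0.0, 0.981, -0.196, -0.0]
force: [0.9, 1.9, 3.7]
grip_width: 0.104
grip_force: 1.8
```

Request:
play_rows(translation=[[-0.0001,0.0012,0],[-0.0003,0.0025,0],[-0.0003,0.0025,0]], rotation=[[0,0,0.013],[0,0,0.027],[0,0,0.027]], gripper=[0.8,0.8,0.8])

```text
time_s: 12.7
eef_pos: [651.8, -85.9, 184.0]
ee_rot: [0.0, 0.978, -0.209, 0.0]
force: [1.7, 1.4, 3.4]
grip_width: 0.101
grip_force: 1.6
```

Request:
play_rows(translation=[[-0.0001,0.0012,0],[-0.0003,0.0025,0],[-0.0003,0.0025,0]], rotation=[[0,0,0.013],[0,0,0.027],[0,0,0.027]], gripper=[0.8,0.8,0.8])

```text
time_s: 13.08
eef_pos: [650.1, -88.4, 183.4]
ee_rot: [0.0, 0.975, -0.222, -0.001]
force: [-0.5, 0.0, 0.3]
grip_width: 0.099
grip_force: 0.0
```

```bash
python3 - <<'E'
from h import *
a=cap("scene")
save(a,"c7.png",(215,230,315,320),6)
np.save("c7.npy",a,allow_pickle=True)
s=ctrl.sense();print(s["force"],s["wrist_torque"],s["eef_pos"],s["grip_force"],s["grip_width"])
print([((proj(a,[650.2,-88.4,z])-[215,230])*6).round() for z in(169,184,223)])
E
```

```text
[-0.18585175  0.0777397  -0.43591556] [0.02800336 0.03155608 0.06039362] [650.17053067 -88.2633308  183.42810306] 0.0 0.10132447686945151
[array([ 87., 278.]), array([ 83., 258.]), array([ 71., 203.])]
```

View pics/c7.png

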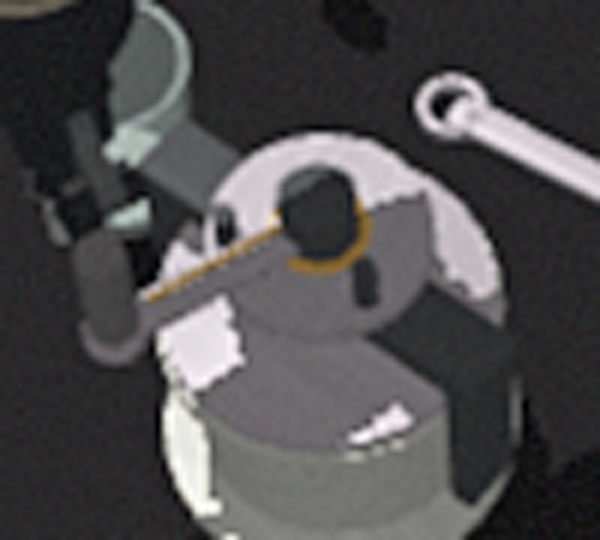

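```bash
python3 - <<'E'
from h import *
a=np.load("c7.npy",allow_pickle=True).item()
al=np.radians(-25.7);x=np.array([np.cos(al),np.sin(al)]);y=np.array([np.sin(al),-np.cos(al)]);p=np.array([650.2,-88.3])
for n,dx,dy in[("L out near",11,18.7),("L in near",11,4.2),("R in near",11,-4.2),("R out near",11,-18.7),("R out far",-11,-18.7)]:
    q=p+dx*x+dy*y
    print(n,*[((proj(a,[*q,z])-[215,230])*6).round() for z in(184,200,223,245)])
for n,u,v,z in [("post top",103,240,223),("post bottom-front",112,362,169),("bar end",150,305,169)]:
    P=ray(a,215+u/6,230+v/6,z);print(n,P.round(1),np.hypot(*(P[:2]-[571,-37])),np.degrees(np.arctan2(P[1]+37,P[0]-571)))
E
```

```text
L out near [ 36. 233.] [ 31. 211.] [ 23. 178.] [ 15. 146.]
L in near [ 52. 261.] [ 47. 240.] [ 39. 207.] [ 31. 175.]
R in near [ 61. 278.] [ 56. 256.] [ 48. 224.] [ 41. 193.]
R out near [ 77. 308.] [ 72. 286.] [ 65. 254.] [ 57. 222.]
R out far [130. 283.] [126. 261.] [119. 229.] [113. 197.]
post top [655.5 -68.5 223. ] 90.18135538478974 -20.477767551833743
post bottom-front [673.1 -57.3 169. ] 104.05685920889206 -11.254163005415807
bar end [645.6 -61.4 169. ] 78.49201984911463 -18.087157002757884
```

```bash
python3 - <<'E'
from h import *
a=np.load("scene0.npy",allow_pickle=True).item()
al=np.radians(15.6);y=np.array([np.sin(al),-np.cos(al)]);p=np.array([140.9,-505.5])
for z in(194,207,225,245): print(z,[proj(a,[*(p+d*y),z]).round(1) for d in(-50,0,50)])
# open fingertips over pale/dark: dump enlarged crop side by side with drawn predicted points
im=cv2.resize(a["pixels"][0:90,180:280],(600,540),interpolation=cv2.INTER_CUBIC)
im=cv2.convertScaleAbs(im,alpha=2,beta=20)
for z,c in((194,(255,0,0)),(207,(0,255,0)),(230,(255,255,0))):
  for d in(-50,0,50):
    u=proj(a,[*(p+d*y),z])-[180,0]; cv2.circle(im,tuple(int(t) for t in u*6),3,c,-1)
c7=np.load("c7.npy",allow_pickle=True).item()["pixels"][200:320,190:260]
c7=cv2.convertScaleAbs(cv2.resize(c7,None,fx=2.8,fy=4.5,interpolation=cv2.INTER_CUBIC),alpha=2,beta=20)
cv2.imwrite("pics/tip.png",np.hstack([im,c7[:540]])[:,:,::-1]);print(im.shape,c7.shape)
E
```

```text
194 [array([246.9,  77.8]), array([230.8,  73.8]), array([214.9,  69.8])]
207 [array([246.5,  74.2]), array([230.3,  70.2]), array([214.3,  66.2])]
225 [array([245.9,  69.2]), array([229.6,  65.2]), array([213.4,  61.2])]
245 [array([245.2,  63.5]), array([228.8,  59.5]), array([212.5,  55.5])]
(540, 600, 3) (540, 196, 3)
```

View pics/tip.png

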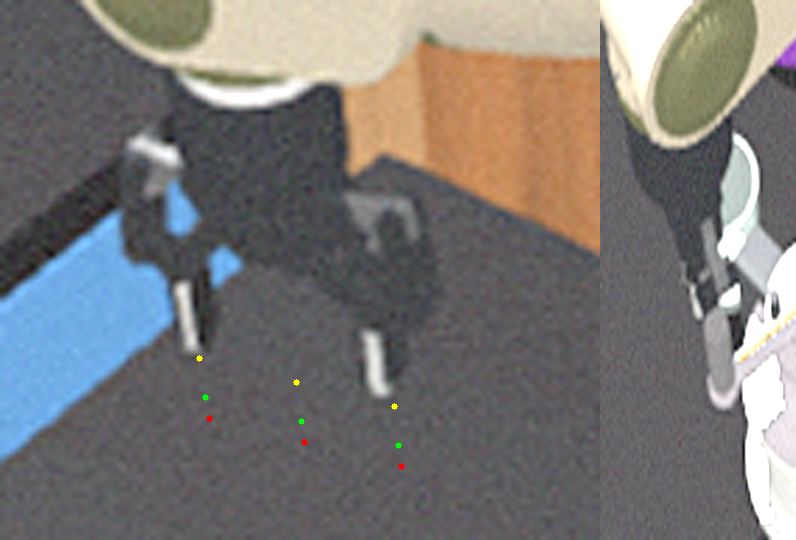

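The marked start view shows the fingertips ending about 35 mm above the reported TCP. The tips therefore only rode on the post's top and slid off once the lever stopped, at about −20°. I lift, open, centre over the post and go down deeper by feel.

Request:
play_rows(translation=[[0,0,-0.03],[-0.004,-0.02,-0.03],[-0.004,-0.02,-0.03],[-0.004,-0.02,-0.03],[-0.004,-0.02,-0.01],[-0.004,-0.02,0.005],[-0.004,-0.02,0.011],[-0.004,-0.02,0.011]], rotation=[[0,0,0],[0,0,-0.091],[0,0,-0.091],[0,0,-0.091],[0,0,-0.091],[0,0,-0.091],[0,0,-0.091],[0,0,-0.091]], gripper=[0.0,0.0,0.0,0.0,0.0,0.0,0.0,0.0])

```text
time_s: 14.12
eef_pos: [655.5, -68.4, 172.8]
ee_rot: [-0.0, 0.984, -0.177, -0.0]
force: [1.1, 0.0, 0.0]
grip_width: 0.499
grip_force: 0.0
```

No contact, so I go deeper in steps.

Request:
play_rows(translation=[[0,0,0.008],[0,0,0.016],[0,0,0.024],[0,0,0.027],[0,0,0.027]], rotation=[[0,0,0],[0,0,0],[0,0,0],[0,0,0],[0,0,0]], gripper=[0.0,0.0,0.0,0.0,0.0])

```text
time_s: 14.75
eef_pos: [655.5, -68.2, 145.8]
ee_rot: [-0.0, 0.984, -0.177, -0.0]
force: [0.7, -0.5, 0.8]
grip_width: 0.502
grip_force: 0.0
```

Request:
play_rows(translation=[[0,-0.002,0],[0,-0.005,0],[0,-0.005,0],[0,-0.005,0],[0,-0.005,0],[0,-0.005,0]], rotation=[[0,0,0],[0,0,0],[0,0,0],[0,0,0],[0,0,0],[0,0,0]], gripper=[0.0,0.2,0.3,0.4,0.45,0.45])

```text
time_s: 15.5
eef_pos: [657.4, -63.7, 146.1]
ee_rot: [0.0, 0.984, -0.177, 0.0]
force: [-0.3, -1.7, 0.4]
grip_width: 0.276
grip_force: 0.6
```

Request:
play_rows(translation=[[0,0,0],[0,0,0],[0,0,0],[0,0,0]], rotation=[[0,0,0],[0,0,0],[0,0,0],[0,0,0]], gripper=[0.6,0.7,0.7,0.7])

```text
time_s: 16.0
eef_pos: [657.4, -63.6, 146.1]
ee_rot: [0.0, 0.984, -0.177, 0.0]
force: [0.2, -2.2, 1.0]
grip_width: 0.227
grip_force: 22.1
```

Now the post is truly pinched: 19 mm opening, 22 N. I go clockwise in small steps.

Request:
play_rows(translation=[[0,0.001,0],[0,0.002,0],[0,0.002,0]], rotation=[[0,0,0.011],[0,0,0.022],[0,0,0.022]], gripper=[0.7,0.7,0.7])

```text
time_s: 16.38
eef_pos: [656.8, -65.3, 146.1]
ee_rot: [-0.0, 0.982, -0.188, 0.0]
force: [2.4, -1.2, 2.3]
grip_width: 0.225
grip_force: 22.1
```

Request:
play_rows(translation=[[0,0.001,0],[0,0.002,0],[0,0.002,0]], rotation=[[0,0,0.011],[0,0,0.022],[0,0,0.022]], gripper=[0.7,0.7,0.7])

```text
time_s: 16.75
eef_pos: [656.1, -67.2, 146.1]
ee_rot: [-0.0, 0.98, -0.199, 0.0]
force: [2.9, 0.2, 2.0]
grip_width: 0.229
grip_force: 22.2
```

Request:
play_rows(translation=[[0,0.001,0],[0,0.002,0],[0,0.002,0]], rotation=[[0,0,0.011],[0,0,0.022],[0,0,0.022]], gripper=[0.7,0.7,0.7])

```text
time_s: 17.12
eef_pos: [655.4, -68.7, 146.2]
ee_rot: [-0.0, 0.978, -0.21, 0.0]
force: [6.3, 2.6, 3.3]
grip_width: 0.232
grip_force: 22.2
```

Request:
play_rows(translation=[[0.0006,0.0004,0],[0.0013,0.0008,0],[0.0013,0.0008,0]], rotation=[[0,0,0.005],[0,0,0.009],[0,0,0.009]], gripper=[0.7,0.7,0.7])

```text
time_s: 17.5
eef_pos: [655.4, -69.4, 145.6]
ee_rot: [-0.001, 0.977, -0.214, -0.001]
force: [0.8, 6.1, 2.0]
grip_width: 0.225
grip_force: 22.2
```

Request:
play_rows(translation=[[0,0.0005,0],[0,0.001,0],[0,0.001,0]], rotation=[[0,0,0.005],[0,0,0.011],[0,0,0.011]], gripper=[0.7,0.7,0.7])

```text
time_s: 17.88
eef_pos: [655.1, -70.1, 145.7]
ee_rot: [-0.001, 0.976, -0.219, -0.001]
force: [1.3, 6.3, 2.4]
grip_width: 0.228
grip_force: 22.3
```

Request:
play_rows(translation=[[0,0.0005,0],[0,0.001,0],[0,0.001,0]], rotation=[[0,0,0.005],[0,0,0.011],[0,0,0.011]], gripper=[0.7,0.7,0.7])

```text
time_s: 18.25
eef_pos: [654.8, -70.6, 145.7]
ee_rot: [-0.001, 0.975, -0.224, -0.001]
force: [2.0, 7.3, 2.7]
grip_width: 0.227
grip_force: 22.4
```

Request:
play_rows(translation=[[0,0.0007,0],[0,0.0015,0],[0,0.0015,0]], rotation=[[0,0,0.006],[0,0,0.012],[0,0,0.012]], gripper=[0.7,0.7,0.7])

```text
time_s: 18.62
eef_pos: [654.4, -71.5, 145.8]
ee_rot: [-0.002, 0.973, -0.23, -0.001]
force: [4.4, 10.4, 2.6]
grip_width: 0.218
grip_force: 22.6
```

```bash
cat > f.py <<'E'
from h import *
L=[]
for i in range(4):
    vision.capture("scene"); s=ctrl.sense(); d=s["eef_pos"][:2]-[571,-37]; u=d/np.hypot(*d)
    F=s["force"][:2]; L.append([F@[-u[1],u[0]],F@u,s["wrist_torque"][2],np.hypot(*d),np.degrees(np.arctan2(d[1],d[0]))])
print("tang,rad,Tz,r,phi",np.mean(L,0).round(2),np.std(L,0).round(2),s["eef_pos"].round(1),s["time_s"])
E
python3 f.py
```

```text
tang,rad,Tz,r,phi [ 10.08  -0.33   0.28  90.24 -22.45] [0.13 0.59 0.04 0.01 0.01] [654.4 -71.5 145.7] 18.825
```

Tangential force is 10.1 N and wrist moment 0.28 N m, so the torque is about 0.9–1.2 N m either way of counting. I hold here.

Request:
play_rows(translation=[[0,0,0],[0,0,0],[0,0,0],[0,0,0],[0,0,0],[0,0,0],[0,0,0],[0,0,0],[0,0,0],[0,0,0]], rotation=[[0,0,0],[0,0,0],[0,0,0],[0,0,0],[0,0,0],[0,0,0],[0,0,0],[0,0,0],[0,0,0],[0,0,0]], gripper=[0.7,0.7,0.7,0.7,0.7,0.7,0.7,0.7,0.7,0.7])

```text
time_s: 20.08
eef_pos: [654.4, -71.4, 145.7]
ee_rot: [-0.002, 0.973, -0.23, -0.001]
force: [3.9, 10.3, 2.1]
grip_width: 0.224
grip_force: 22.6
```

```bash
python3 f.py
```

```text
tang,rad,Tz,r,phi [  9.53  -0.16   0.29  90.25 -22.45] [0.58 0.58 0.02 0.   0.01] [654.4 -71.5 145.8] 20.275
```

Pressing slightly more, so both torque readings fall well inside the window.

Request:
play_rows(translation=[[0,0.0004,0],[0,0.0008,0],[0,0.0008,0]], rotation=[[0,0,0],[0,0,0],[0,0,0]], gripper=[0.7,0.7,0.7])

```text
time_s: 20.65
eef_pos: [654.2, -71.8, 145.8]
ee_rot: [-0.002, 0.973, -0.23, -0.0]
force: [5.0, 11.3, 2.6]
grip_width: 0.229
grip_force: 22.8
```

```bash
python3 f.py
```

```text
tang,rad,Tz,r,phi [ 1.208e+01  6.000e-02  2.500e-01  9.020e+01 -2.270e+01] [0.21 0.53 0.05 0.01 0.01] [654.2 -71.8 145.8] 20.85
```

Request:
play_rows(translation=[[0,0,0],[0,0,0],[0,0,0],[0,0,0],[0,0,0],[0,0,0],[0,0,0],[0,0,0],[0,0,0],[0,0,0]], rotation=[[0,0,0],[0,0,0],[0,0,0],[0,0,0],[0,0,0],[0,0,0],[0,0,0],[0,0,0],[0,0,0],[0,0,0]], gripper=[0.7,0.7,0.7,0.7,0.7,0.7,0.7,0.7,0.7,0.7])

```text
time_s: 22.1
eef_pos: [654.2, -71.8, 145.8]
ee_rot: [-0.002, 0.973, -0.23, -0.0]
force: [4.4, 10.2, 3.4]
grip_width: 0.226
grip_force: 22.8
```

Request:
play_rows(translation=[[0,0,0],[0,0,0],[0,0,0],[0,0,0],[0,0,0],[0,0,0],[0,0,0]], rotation=[[0,0,0],[0,0,0],[0,0,0],[0,0,0],[0,0,0],[0,0,0],[0,0,0]], gripper=[0.7,0.7,0.7,0.7,0.7,0.7,0.7])

```text
time_s: 22.98
eef_pos: [654.2, -71.8, 145.8]
ee_rot: [-0.002, 0.973, -0.23, -0.0]
force: [3.8, 11.0, 2.3]
grip_width: 0.228
grip_force: 22.8
```

```bash
python3 f.py; python3 arc.py -20 -17 -13 -9 -5 -1 3 7 11 15
```

```text
tang,rad,Tz,r,phi [ 11.75  -0.29   0.23  90.22 -22.71] [0.38 0.37 0.03 0.01 0.  ] [654.2 -71.8 145.8] 23.175
phi -22.706319034675452 r 90.22221416849672 a -26.59290696635783 F [ 4.94773474 11.02281352  1.83292481]
[np.float64(-0.0004), np.float64(-0.0042), 0] [0, 0, np.float64(-0.0472)] -20.0
[np.float64(-0.0011), np.float64(-0.0089), 0] [0, 0, np.float64(-0.0996)] -17.0
[np.float64(-0.0023), np.float64(-0.0151), 0] [0, 0, np.float64(-0.1694)] -13.0
[np.float64(-0.004), np.float64(-0.0212), 0] [0, 0, np.float64(-0.2392)] -9.0
[np.float64(-0.0061), np.float64(-0.0271), 0] [0, 0, np.float64(-0.309)] -5.0
[np.float64(-0.0086), np.float64(-0.0329), 0] [0, 0, np.float64(-0.3788)] -1.0
[np.float64(-0.0116), np.float64(-0.0384), 0] [0, 0, np.float64(-0.4487)] 3.0
[np.float64(-0.0149), np.float64(-0.0438), 0] [0, 0, np.float64(-0.5185)] 7.0
[np.float64(-0.0185), np.float64(-0.0489), 0] [0, 0, np.float64(-0.5883)] 11.0
[np.float64(-0.0225), np.float64(-0.0538), 0] [0, 0, np.float64(-0.6581)] 15.0
```

Load proved. Swinging back anticlockwise.

Request:
play_rows(translation=[[-0.0004,-0.004,0],[-0.0011,-0.009,0],[-0.0023,-0.015,0],[-0.004,-0.021,0],[-0.006,-0.027,0],[-0.0086,-0.033,0],[-0.0116,-0.0384,0],[-0.0149,-0.0438,0],[-0.0185,-0.049,0],[-0.0185,-0.049,0]], rotation=[[0,0,-0.047],[0,0,-0.1],[0,0,-0.169],[0,0,-0.239],[0,0,-0.309],[0,0,-0.379],[0,0,-0.449],[0,0,-0.519],[0,0,-0.588],[0,0,-0.588]], gripper=[0.7,0.7,0.7,0.7,0.7,0.7,0.7,0.7,0.7,0.7])

```text
time_s: 24.42
eef_pos: [660.6, -22.1, 146.7]
ee_rot: [0.0, 0.998, 0.062, 0.002]
force: [7.9, 3.0, 3.3]
grip_width: 0.223
grip_force: 22.2
```

```bash
python3 f.py; python3 arc.py 12 15 18 21 24 27 30 33
```

```text
tang,rad,Tz,r,phi [1.090e+00 8.030e+00 1.000e-02 9.083e+01 9.350e+00] [0.38 0.48 0.01 0.01 0.01] [660.6 -22.3 146.6] 24.625
phi 9.334751062447186 r 90.81458035065123 a 7.001562411557201 F [7.20946205 1.71035947 3.62842073]
[np.float64(-0.0003), np.float64(-0.0042), 0] [0, 0, np.float64(-0.0465)] 12.0
[np.float64(-0.0008), np.float64(-0.0089), 0] [0, 0, np.float64(-0.0989)] 15.0
[np.float64(-0.0016), np.float64(-0.0136), 0] [0, 0, np.float64(-0.1512)] 18.0
[np.float64(-0.0026), np.float64(-0.0183), 0] [0, 0, np.float64(-0.2036)] 21.0
[np.float64(-0.0039), np.float64(-0.0229), 0] [0, 0, np.float64(-0.256)] 24.0
[np.float64(-0.0054), np.float64(-0.0274), 0] [0, 0, np.float64(-0.3083)] 27.0
[np.float64(-0.0071), np.float64(-0.0318), 0] [0, 0, np.float64(-0.3607)] 30.0
[np.float64(-0.0091), np.float64(-0.0361), 0] [0, 0, np.float64(-0.413)] 33.0
```

Request:
play_rows(translation=[[0.0015,-0.004,0],[0.0022,-0.009,0],[0.0014,-0.0136,0],[0.0004,-0.0183,0],[-0.0009,-0.0229,0],[-0.0024,-0.0274,0],[-0.0024,-0.0274,0]], rotation=[[0,0,-0.047],[0,0,-0.1],[0,0,-0.151],[0,0,-0.204],[0,0,-0.256],[0,0,-0.308],[0,0,-0.308]], gripper=[0.7,0.7,0.7,0.7,0.7,0.7,0.7])

```text
time_s: 25.5
eef_pos: [652.8, 4.0, 145.5]
ee_rot: [0.0, 0.977, 0.213, -0.002]
force: [-3.4, -2.6, 1.2]
grip_width: 0.226
grip_force: 22.0
```

```bash
python3 f.py; python3 arc.py 28 30 32 34 36
```

```text
tang,rad,Tz,r,phi [-1.14 -5.55  0.14 91.62 26.57] [0.22 0.56 0.02 0.03 0.  ] [653.    4.  145.4] 25.7
phi 26.565191748812325 r 91.62539148062893 a 24.599069568341402 F [-4.80873483 -3.85115803  1.54472725]
[np.float64(-0.0001), np.float64(-0.0023), 0] [0, 0, np.float64(-0.025)] 28.0
[np.float64(-0.0004), np.float64(-0.0055), 0] [0, 0, np.float64(-0.0599)] 30.0
[np.float64(-0.0007), np.float64(-0.0087), 0] [0, 0, np.float64(-0.0949)] 32.0
[np.float64(-0.0012), np.float64(-0.0118), 0] [0, 0, np.float64(-0.1298)] 34.0
[np.float64(-0.0018), np.float64(-0.015), 0] [0, 0, np.float64(-0.1647)] 36.0
```

Request:
play_rows(translation=[[-0.0009,-0.0015,0],[-0.0018,-0.003,0],[-0.0018,-0.003,0]], rotation=[[0,0,-0.016],[0,0,-0.033],[0,0,-0.033]], gripper=[0.7,0.7,0.7])

```text
time_s: 26.08
eef_pos: [651.1, 6.7, 146.1]
ee_rot: [0.0, 0.973, 0.23, 0.0]
force: [0.9, -2.6, -0.0]
grip_width: 0.229
grip_force: 22.0
```

Request:
play_rows(translation=[[0,-0.001,0],[-0.0001,-0.002,0],[-0.0001,-0.002,0]], rotation=[[0,0,-0.011],[0,0,-0.022],[0,0,-0.022]], gripper=[0.7,0.7,0.7])

```text
time_s: 26.45
eef_pos: [650.1, 8.5, 146.1]
ee_rot: [0.0, 0.971, 0.241, 0.0]
force: [1.1, -3.8, 1.4]
grip_width: 0.228
grip_force: 22.0
```

```bash
python3 f.py
```

```text
tang,rad,Tz,r,phi [-3.06 -0.33  0.18 91.23 29.94] [0.4  0.29 0.03 0.01 0.01] [650.1   8.5 146.1] 26.65
```

Request:
play_rows(translation=[[0,-0.001,0],[-0.0001,-0.002,0],[-0.0001,-0.002,0]], rotation=[[0,0,-0.011],[0,0,-0.024],[0,0,-0.024]], gripper=[0.7,0.7,0.7])

```text
time_s: 27.02
eef_pos: [648.9, 10.4, 146.1]
ee_rot: [0.0, 0.968, 0.252, 0.0]
force: [2.7, -1.6, 0.8]
grip_width: 0.227
grip_force: 22.1
```

```bash
python3 f.py
```

```text
tang,rad,Tz,r,phi [-3.19  0.25  0.18 91.19 31.25] [0.33 0.27 0.03 0.01 0.01] [649.   10.3 146. ] 27.225
```

Still only drag (net −0.1 N m). Continuing.

Request:
play_rows(translation=[[0,-0.0013,0],[-0.0001,-0.0025,0],[-0.0001,-0.0025,0]], rotation=[[0,0,-0.013],[0,0,-0.027],[0,0,-0.027]], gripper=[0.7,0.7,0.7])

```text
time_s: 27.6
eef_pos: [647.6, 12.4, 146.0]
ee_rot: [0.0, 0.964, 0.265, 0.0]
force: [1.4, -1.9, 0.9]
grip_width: 0.225
grip_force: 22.1
```

```bash
python3 f.py
```

```text
tang,rad,Tz,r,phi [-2.83  0.97  0.24 91.16 32.81] [0.25 0.32 0.01 0.01 0.01] [647.6  12.4 146. ] 27.8
```

Request:
play_rows(translation=[[0,-0.0013,0],[0,-0.0025,0],[0,-0.0025,0]], rotation=[[0,0,-0.011],[0,0,-0.022],[0,0,-0.022]], gripper=[0.7,0.7,0.7])

```text
time_s: 28.18
eef_pos: [646.2, 14.7, 146.0]
ee_rot: [-0.0, 0.961, 0.276, -0.0]
force: [2.4, -1.9, 1.1]
grip_width: 0.231
grip_force: 22.1
```

```bash
python3 f.py
```

```text
tang,rad,Tz,r,phi [-2.99  0.53  0.19 91.24 34.43] [0.33 0.25 0.02 0.   0.01] [646.3  14.6 146. ] 28.375
```

Request:
play_rows(translation=[[0,-0.0013,0],[0,-0.0025,0],[0,-0.0025,0]], rotation=[[0,0,-0.012],[0,0,-0.025],[0,0,-0.025]], gripper=[0.7,0.7,0.7])

```text
time_s: 28.75
eef_pos: [644.9, 16.6, 145.9]
ee_rot: [0.0, 0.958, 0.288, -0.0]
force: [2.4, -2.9, 0.9]
grip_width: 0.23
grip_force: 22.1
```

```bash
python3 f.py
```

```text
tang,rad,Tz,r,phi [-3.36 -0.38  0.24 91.27 35.95] [0.97 0.28 0.03 0.01 0.01] [644.9  16.6 145.9] 28.95
```

Request:
play_rows(translation=[[0,-0.0013,0],[-0.0001,-0.0025,0],[-0.0001,-0.0025,0]], rotation=[[0,0,-0.012],[0,0,-0.025],[0,0,-0.025]], gripper=[0.7,0.7,0.7])

```text
time_s: 29.32
eef_pos: [643.3, 18.8, 145.9]
ee_rot: [-0.0, 0.954, 0.3, -0.0]
force: [0.3, -3.1, -0.2]
grip_width: 0.227
grip_force: 22.1
```

```bash
python3 f.py
```

```text
tang,rad,Tz,r,phi [-2.97 -1.9   0.18 91.37 37.62] [0.46 0.92 0.02 0.   0.01] [643.4  18.8 145.9] 29.525
```

Request:
play_rows(translation=[[-0.0002,-0.0013,0],[-0.0004,-0.0025,0],[-0.0004,-0.0025,0]], rotation=[[0,0,-0.012],[0,0,-0.025],[0,0,-0.025]], gripper=[0.7,0.7,0.7])

```text
time_s: 29.9
eef_pos: [641.8, 20.6, 146.0]
ee_rot: [0.0, 0.95, 0.312, 0.0]
force: [1.0, -3.6, 0.2]
grip_width: 0.223
grip_force: 22.0
```

```bash
python3 f.py
```

```text
tang,rad,Tz,r,phi [-2.9  -0.53  0.2  91.25 39.1 ] [0.39 0.24 0.03 0.01 0.01] [641.8  20.5 146. ] 30.1
```

Request:
play_rows(translation=[[-0.0001,-0.0013,0],[-0.0002,-0.0025,0],[-0.0002,-0.0025,0]], rotation=[[0,0,-0.012],[0,0,-0.025],[0,0,-0.025]], gripper=[0.7,0.7,0.7])

```text
time_s: 30.48
eef_pos: [640.2, 22.4, 146.0]
ee_rot: [0.0, 0.946, 0.324, 0.0]
force: [2.6, -3.4, 0.6]
grip_width: 0.232
grip_force: 22.1
```

```bash
python3 f.py
```

```text
tang,rad,Tz,r,phi [-3.92  0.    0.26 91.18 40.64] [0.53 0.39 0.03 0.   0.01] [640.2  22.4 146. ] 30.675
```

Request:
play_rows(translation=[[-0.0001,-0.0013,0],[-0.0001,-0.0025,0],[-0.0001,-0.0025,0]], rotation=[[0,0,-0.012],[0,0,-0.024],[0,0,-0.024]], gripper=[0.7,0.7,0.7])

```text
time_s: 31.05
eef_pos: [638.4, 24.5, 146.0]
ee_rot: [-0.0, 0.942, 0.335, -0.0]
force: [1.6, -2.9, 0.5]
grip_width: 0.226
grip_force: 22.1
```

```bash
python3 f.py
```

```text
tang,rad,Tz,r,phi [-2.79  0.41  0.2  91.24 42.32] [0.2  0.33 0.04 0.01 0.01] [638.5  24.5 146. ] 31.25
```

Request:
play_rows(translation=[[0,-0.0013,0],[0,-0.0025,0],[0,-0.0025,0]], rotation=[[0,0,-0.012],[0,0,-0.025],[0,0,-0.025]], gripper=[0.7,0.7,0.7])

```text
time_s: 31.62
eef_pos: [636.8, 26.2, 146.0]
ee_rot: [0.0, 0.938, 0.347, -0.0]
force: [1.6, -4.0, 1.3]
grip_width: 0.226
grip_force: 22.1
```

```bash
python3 f.py
```

```text
tang,rad,Tz,r,phi [-4.1  -1.08  0.26 91.26 43.81] [0.35 0.53 0.05 0.01 0.01] [636.9  26.2 145.9] 31.825
```

Request:
play_rows(translation=[[-0.0001,-0.001,0],[-0.0002,-0.002,0],[-0.0002,-0.002,0]], rotation=[[0,0,-0.01],[0,0,-0.02],[0,0,-0.02]], gripper=[0.7,0.7,0.7])

```text
time_s: 32.2
eef_pos: [635.5, 27.6, 146.0]
ee_rot: [0.0, 0.934, 0.356, -0.0]
force: [1.9, -3.8, 0.1]
grip_width: 0.225
grip_force: 22.1
```

```bash
python3 f.py
```

```text
tang,rad,Tz,r,phi [-4.04 -1.97  0.3  91.23 45.05] [0.58 0.58 0.02 0.01 0.01] [635.5  27.6 145.9] 32.4
```

Request:
play_rows(translation=[[-0.0002,-0.001,0],[-0.0005,-0.002,0],[-0.0005,-0.002,0]], rotation=[[0,0,-0.008],[0,0,-0.016],[0,0,-0.016]], gripper=[0.7,0.7,0.7])

```text
time_s: 32.78
eef_pos: [633.9, 29.0, 146.1]
ee_rot: [-0.0, 0.932, 0.364, 0.0]
force: [1.9, -2.6, 0.9]
grip_width: 0.229
grip_force: 22.1
```

```bash
python3 f.py
```

```text
tang,rad,Tz,r,phi [-3.81  0.91  0.26 91.17 46.37] [0.53 0.75 0.02 0.01 0.01] [633.9  29.  146.1] 32.975
```

Request:
play_rows(translation=[[0,-0.0015,0],[0,-0.003,0],[0,-0.003,0]], rotation=[[0,0,-0.014],[0,0,-0.028],[0,0,-0.028]], gripper=[0.7,0.7,0.7])

```text
time_s: 33.35
eef_pos: [632.1, 30.5, 146.2]
ee_rot: [0.001, 0.926, 0.377, 0.0]
force: [4.7, -3.8, 1.2]
grip_width: 0.231
grip_force: 22.3
```

```bash
python3 f.py
```

```text
tang,rad,Tz,r,phi [-6.63  0.11  0.18 91.09 47.81] [0.38 0.33 0.02 0.01 0.01] [632.2  30.5 146.1] 33.55
```

Rest peg felt (about −0.3 N m). I ease off and let go.

Request:
play_rows(translation=[[0,0.0008,0],[0,0.0015,0],[0,0.0015,0]], rotation=[[0,0,0],[0,0,0],[0,0,0]], gripper=[0.7,0.7,0.7])

```text
time_s: 33.92
eef_pos: [632.7, 30.0, 146.0]
ee_rot: [-0.0, 0.926, 0.376, -0.0]
force: [2.9, -1.8, 1.3]
grip_width: 0.228
grip_force: 22.2
```

```bash
python3 f.py
```

```text
tang,rad,Tz,r,phi [-3.550e+00  4.400e-01  7.000e-02  9.113e+01  4.733e+01] [0.49 0.24 0.02 0.01 0.01] [632.8  30.  146. ] 34.125
```

Request:
play_rows(translation=[[0,0.0008,0],[0,0.0008,0],[0,0.0008,0],[0,0.0008,0],[0,0.0008,0],[0,0.0008,-0.03],[0,0.0008,-0.08],[0,0.0008,-0.12],[0,0.0008,-0.12]], rotation=[[0,0,0],[0,0,0],[0,0,0],[0,0,0],[0,0,0],[0,0,0],[0,0,0],[0,0,0],[0,0,0]], gripper=[0.7,0.5,0.2,0.0,0.0,0.0,0.0,0.0,0.0])

```text
time_s: 35.25
eef_pos: [634.3, 29.3, 269.4]
ee_rot: [0.002, 0.926, 0.376, 0.003]
force: [-0.1, 0.4, 0.1]
grip_width: 0.494
grip_force: 0.0
```

```bash
python3 f.py; python3 - <<'E'
from h import *
a=cap("scene");o=np.load("scene0.npy",allow_pickle=True).item()
P=np.array([632.8,30]);C=np.array([571,-37])
# darkness of peg/post pixels: grey post mask near predicted place
for z in(190,203,223):
    u=proj(a,[*P,z]);print(z,u.round(1),a["pixels"][int(round(u[1])),int(round(u[0]))],o["pixels"][int(round(u[1])),int(round(u[0]))])
# loose things: change vs start image in their boxes
d=np.abs(cv2.GaussianBlur(a["pixels"],(5,5),0).astype(int)-cv2.GaussianBlur(o["pixels"],(5,5),0)).max(2)
for n,(u,v,w) in dict(bottle=(331,313,25),beaker=(233,249,20),spanner=(310,258,28),flask=(155,199,20),jar=(122,228,15),bulb=(475,408,15),gasket=(408,431,22),pegR=(252,268,3),pegL=(276,277,3)).items():
    print(n,(d[v-w:v+w,u-w:u+w]>25).mean().round(3))
E
```

```text
tang,rad,Tz,r,phi [-1.500e-01  8.000e-01  1.000e-02  9.094e+01  4.688e+01] [0.19 0.45 0.02 0.17 0.14] [632.9  29.4 264.5] 35.45
190 [274.8 292.7] [66 66 67] [111 107 111]
203 [274.5 289.8] [160 157 157] [115 109 113]
223 [274.  285.3] [147 143 145] [85 83 86]
bottle 0.133
beaker 0.16
spanner 0.092
flask 0.0
jar 0.0
bulb 0.0
gasket 0.0
pegR 0.222
pegL 0.139
```

Request:
play_rows(translation=[[0,0,-0.05],[-0.35,0.146,-0.05],[-0.35,0.146,-0.05],[-0.35,0.146,-0.05],[-0.35,0.146,-0.05],[-0.35,0.146,-0.05],[-0.35,0.146,-0.05],[-0.35,0.146,-0.05],[-0.35,0.146,-0.05]], rotation=[[0,0,0],[0,0,0],[0,0,0],[0,0,0],[0,0,0],[0,0,0],[0,0,0],[0,0,0],[0,0,0]], gripper=[0,0,0,0,0,0,0,0,0])

```text
time_s: 36.62
eef_pos: [484.4, -319.1, 315.4]
ee_rot: [-0.001, 0.927, 0.376, -0.0]
force: [0.9, 0.2, 0.1]
grip_width: 0.5
grip_force: 0.0
```

```bash
python3 - <<'E'
from h import *
for n in("scene","top"):
    a=cap(n);o=np.load(n+"0.npy",allow_pickle=True).item()
    d=np.abs(cv2.GaussianBlur(a["pixels"],(3,3),0).astype(int)-cv2.GaussianBlur(o["pixels"],(3,3),0)).max(2)
    for k,P in dict(bottle=(545,123,75),beaker=(538,-186,47),postnow=(632.8,30,210),postold=(657,-3.5,210),pegR=(600,-58,170),pegL=(591,-1.5,170)).items():
        u,v=proj(a,P).astype(int);w=12 if k[0]=="b" else 4
        print(n,k,(u,v),(d[v-w:v+w,u-w:u+w]>25).mean().round(2),a["pixels"][v-w:v+w,u-w:u+w].mean((0,1)).round(),o["pixels"][v-w:v+w,u-w:u+w].mean((0,1)).round())
    if n=="scene":
        hsv=cv2.cvtColor(a["pixels"],cv2.COLOR_RGB2GRAY);print(hsv[278:304:2,262:290:2])
    else: print(cv2.cvtColor(a["pixels"],cv2.COLOR_RGB2GRAY)[160:190:2,302:334:2])
s=ctrl.sense();print(s["eef_pos"],s["force"],s["time_s"])
E
```

```text
scene bottle (np.int64(330), np.int64(309)) 0.0 [164. 140. 130.] [164. 140. 130.]
scene beaker (np.int64(233), np.int64(251)) 0.0 [105. 113. 111.] [107. 115. 112.]
scene postnow (np.int64(274), np.int64(288)) 0.7 [140. 137. 137.] [108. 105. 108.]
scene postold (np.int64(255), np.int64(288)) 0.88 [171. 166. 169.] [142. 140. 140.]
scene pegR (np.int64(253), np.int64(267)) 0.0 [138. 135. 139.] [138. 135. 138.]
scene pegL (np.int64(275), np.int64(276)) 0.31 [141. 135. 135.] [126. 120. 117.]
[[204 209 185 218 201 209 141  35 180 209 206  78  54  88]
 [207 208 198 222 214 210 167  23 130 183  96  46  73  91]
 [211 209 208 182 191 191 186 178  98  91  48  58  99  92]
 [175 186 201 189 206 130 147 103  73  40  77 102  97  96]
 [104  92  88 145 157 152 151 154  49  45 103  99  96  97]
 [105 109 109 100 161 164 159 161  76  40  67 101 100  98]
 [108 104 105 107 102 162 158 101  85 110  53  45  87 102]
 [109 109 106 110  63  61  64  67  73 112 115  82  28  64]
 [108 113 107 112  78  68  71  66  73 114 109 114 105  56]
 [ 85 100 108 109  77  68  70  70  71 129 102 102 109 103]
 [246 235 202  87 
[... 1020 characters left out ...]
51  51]
 [ 49  45  46  61 109 124  98  52  49  48  48  49  50  49  52  50]
 [ 48  47  50  70 123 139 121  56  51  49  50  48  48  51  50  46]
 [ 46  47  45  55  98 117  91  55  48  48  47  46  49  49  48  50]
 [ 46  47  45  61  65  68  85  78  49  47  49  50  48  47  49  49]
 [ 46  46  46  65  85  80 126 152  88  47  47  48  49  48  50  51]
 [ 48  47  46  60 100 121 165 170 158 116  58  55  73 102 115 127]
 [ 46  47  47  46  51  65 119 165 168 177 130 138 161 173 175 177]
 [ 46  48  45  47  49  46  55 117 158 153 173 180 177 180 183 183]
 [ 44  47  48  47  48  48  46  64 136 165 171 173 180 177 182 184]]
[ 484.94749854 -318.18506584  315.86341122] [ 0.4094468  -0.23180986  0.76385359] 36.725
```

```bash
python3 -c "
from rig import ctrl
print(ctrl.finish_job())"
```

```text
the job is handed in; nothing more can be done
None
```

The job is handed in: the lever was held against the drive peg at about 1 N m (0.8–1.25 by the wrist force) for over 3 s, then brought back until it touched the rest peg and released; the drive peg looked unmoved in both cameras and no bystander seemed shifted.

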